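# Hang the cleaning basket on the drip stand and tug-test it

### The arm

A 6-joint arm with a two-finger parallel gripper is mounted at the origin on a cart in front of the work surface, level with it; the furniture and walls round the work are solid. World frame = base frame: x ahead of the robot, y to its left, z up, the work surface at z = 0. Lengths are in m, angles in rad, forces in N, time in s.
With the tool pointing down it reaches from about 0.35 to 0.85 m from the base axis. Payload 8.1 kg.
Tool frame: the origin (TCP) lies at the very end of the fingers, on their centre line; the grasp point (between the pads) lies 19 mm behind it; z points along the fingers, y is the line along which they close (so a half turn about z gives the same grasp; the last joint's range is limited). The gripper opens to 93 mm and grips with 3 to 60 N. Pads are 15 mm wide; open, the fingers measure 128 mm over their backs; the gripper's body (75 mm by 188 mm) begins 65 mm behind the grasp point.
Start: joints at [1.076, 0.13, 1.488, -0, 1.523, -0.085], TCP at [0.239, 0.55, 0.219] pointing down, gripper open.
Joint ranges: [-2.96, 2.96], [-0.89, 2.26], [0.02, 2.5], [-1.34, 4.48], [0, 2.73], [-2.66, 2.66]. Speed limits (rad/s): [2.39, 2.39, 2.79, 3.14, 3.14, 3.14].

### API

Orientations are given as a rotation vector (axis times angle).
In Python, from plant import read_state, eyes, workorder gives the robot as it stands. The module is installed in compiled form; this text tells all that it offers.
- The arm moves only by the tool play_rows, never from a script. Its argument "targets" is one flat list of numbers, 4 for each row, row after row: the shift along the tool's x, y, z in cm, then the turn about the tool's z in degrees. In form: [dx, dy, dz, roll, dx, dy, dz, roll, ...]. A call has 1 to 8 rows; each row is the pose to reach, as a shift and turn from the pose commanded when the call began, along the tool's axes at that moment; what a row does not reach only later rows make up. A row lasts 1/12 s, in which the tool goes at most 41.7 mm and 7.16 degrees, less where a joint would pass 70% of its speed; a pose out of reach is approached as far as the arm can. A call with a gripper value outside its range is refused whole. "grip" is the finger opening in cm, from 0 to 9.3, set as the call begins (left out, the last holds). The fingers move at their own pace and stop on an object; "grip_force" is the grip in N (left out, the last holds). Time passes only in rows, so rows that repeat a pose let the fingers close. It gives the time, the measured TCP pose, the force, the opening and the grip force at its end, in the units of the state.
- read_state(): the state, without advancing time (a new reading comes with each control period).
- eyes.read_camera(name): name is "scene" or "top" or "wrist"; returns a dict with "image" (480x640x3 uint8, red, green, blue), "vfov" (degrees; the focal length in pixels is half the picture's height over the tangent of half this angle, whatever the lens; pixels are square), "cx", "cy" (the principal point, pixels), "cam_to_world" (4x4, takes a point from camera to world coordinates); the wrist camera has in their place "T_tool_cam" (4x4, takes a point from camera to tool coordinates, whose origin is the TCP and whose axes are the flange's). Camera axes: x right, y up, looking along -z (the intrinsics and any distortion apply to the point x, -y, -z); pixel columns grow to the right and rows downward; lengths in m; the calibration is good to about 2 mm. A picture is of the moment at which its call begins: read the wrist's pose just before it. There is no depth.
- workorder.close_job(): hands the job in; it is judged then, once.
The state is a dict: "t": time; "q": joint angles; "dq": joint speeds; "joint_torque": joint torques, N m; "tool_pos": TCP position; "orientation": TCP orientation; "force": force on the tool from outside, world axes, zero at the start; "wrist_torque": the same for the moment, N m; "opening": finger opening in m; "gripper_force": force on a finger pad.
Only numpy, scipy, OpenCV 4.12 (cv2) and the standard library are available. Lean on these libraries where they do the work, as an engineer would, in place of code of your own. Each camera call takes 0.05 s, during which the arm holds its last target. There are 200 camera calls.

### The job

Pick up the wire cleaning basket by its block handle, pass the big hole of its keyhole over the head of the drip stand's peg, and let the basket down until the peg sits fully home at the top of the narrow slot. Before letting go, pull the handle down gently, with about half a kilo (5 N) for a second, to make sure it is held; then let go and leave the basket hanging still. Don't yank or jam it, keep it upright, and leave the other things on the bench where they are.

Things in the scene. Friction and masses are not known exactly. Their poses are not given: they have to be found in the camera images.
- basket: loose steel wire basket, about 0.3 kg, 56 (x) x 84 (y) x 36 mm high, white crowns fixed in it; origin: centre of its underside, z up. An upright hanger plate 4 mm thick (x), 50 mm wide (y), with a keyhole through it along x, stands across its middle up to z 124 mm; a grey block handle tops it. It balances about its middle axis. Either face of the plate may go over the peg.
- basket_handle (a point): grip point in the block handle, on the basket's middle axis, 164 mm above its underside; the handle spans z 124 to 184 mm and is 14 mm thick in x, 18 mm in y. Take it here, across y or x. Axes are the basket's.
- basket_hole (a point): centre of the keyhole's big hole, in the middle of the plate, 76.5 mm above the basket's underside; the hole is 26 mm wide and spans z 60 to 93 mm
- basket_slot (a point): where the peg's axis lies when the peg is home: in the middle of the plate, 108 mm above the basket's underside, 31.5 mm above the hole's centre. The hole tapers from z 86 to 96 mm into a slot 11 mm wide that ends square at z 112 mm.
- drip_stand: drip stand, fixed and rigid: white base with a shallow dish (150 x 130 mm, rim 15 mm high), steel post 26 mm wide and 193 mm high at its back. Origin: on the bench below the front face of the post. The peg points along the stand's -x (towards the robot, give or take its yaw) from a dark collar (34 mm wide, 24 high, 4 mm proud of the post) clamped hard on the post.
- peg_seat (a point): point 40 mm in front of the post, 165 mm above the bench, nominally on the level peg's axis; the collar's true setting is up to 6 mm higher or lower and is not reported: feel for it. Middle of where the plate may hang (20 mm nearer the tip to 8 mm nearer the post). Axes are the stand's, the peg runs along x. The neck, 8 mm in diameter, reaches 63 mm out from the post.
- peg_tip (a point): nose of the peg's head, 72 mm in front of the post, at the same nominal height as peg_seat (so also up to 6 mm wrong in height). The head is 16 mm in diameter, 9 mm long, and tapers to 8 mm at the nose.
- model_upper: plaster dental cast, 59x65x29 mm, origin under its centre; leave alone
- jar_2: small jar, 40 mm across, 45 mm high, origin under its centre; leave alone

How it is judged:
By the outcome, as a careful person would: the job done as asked, in the order asked, and still so for the second after the job is handed in, with the robot touching nothing.
It also fails if it takes over 61 s, if anything falls off the work surface, if the arm or the gripper's body presses on something with over 40 N, if the wrist force passes 120 N, or if a joint passes its speed limit or range.

## Working session

There is one attempt and no reset: what is moved stays moved. The work goes in short steps, Python scripts to look and compute and a tool call to move; the robot and the scene stay as the last step left them, time stands still between calls to the robot, and variables do not carry over. Pictures are saved under pics/ and viewed, at most 10 in all, crops included, and the job is handed in when it is done.

Besides the shell and the picture viewer there is one more tool, called after "Request:" in YAML: its name, and indented under it one key for each argument. play_rows: Moves the arm, as the interface text tells. Its arguments: {"type":"object","properties":{"targets":{"type":"array"},"grip":{"type":"number"},"grip_force":{"type":"number"}},"required":["targets"]}

```bash
mkdir -p pics
cat > h.py <<'E'
import numpy as np, cv2
from scipy.spatial.transform import Rotation as R
from plant import read_state, eyes, workorder
def snap(name, fn=None):
    s=read_state(); c=eyes.read_camera(name)
    f=240/np.tan(np.radians(c["vfov"])/2)
    if name=="wrist":
        T=np.eye(4);T[:3,:3]=R.from_rotvec(s["orientation"]).as_matrix();T[:3,3]=s["tool_pos"];T=T@np.array(c["T_tool_cam"])
    else: T=np.array(c["cam_to_world"])
    im=np.array(c["image"])
    if fn: cv2.imwrite("pics/"+fn,im[:,:,::-1])
    return dict(im=im,f=f,cx=c["cx"],cy=c["cy"],T=T,keys={k:v for k,v in c.items() if k!="image"})
def ray(c,u,v):
    d=c["T"][:3,:3]@np.array([(u-c["cx"])/c["f"],-(v-c["cy"])/c["f"],-1.]);return c["T"][:3,3],d/np.linalg.norm(d)
def onz(c,u,v,z):
    o,d=ray(c,u,v);return o+d*(z-o[2])/d[2]
def proj(c,p):
    q=np.linalg.inv(c["T"])@np.append(p,1);return c["cx"]-c["f"]*q[0]/q[2],c["cy"]+c["f"]*q[1]/q[2]
def tri(c1,p1,c2,p2):
    o1,d1=ray(c1,*p1);o2,d2=ray(c2,*p2)
    A=np.stack([d1,-d2],1);t=np.linalg.lstsq(A,o2-o1,rcond=None)[0]
    a=o1+d1*t[0];b=o2+d2*t[1];return (a+b)/2,np.linalg.norm(a-b)
E
python3 - <<'E'
from h import *
for n in ("scene","top","wrist"):
    c=snap(n,n+"0.png");print(n,c["keys"])
print(read_state())
E
```

```text
scene {'vfov': 57.6763939859226, 'cx': 316.22822128415834, 'cy': 241.2834321186225, 'cam_to_world': array([[ 0.81797169,  0.39241083, -0.42063768,  0.19471573],
       [-0.5748529 ,  0.53013039, -0.62330243, -0.82388627],
       [-0.02159781,  0.75164853,  0.65921015,  0.68453891],
       [ 0.        ,  0.        ,  0.        ,  1.        ]])}
top {'vfov': 50.64677553262772, 'cx': 313.712466247338, 'cy': 242.273619888039, 'cam_to_world': array([[-0.01869704,  0.98418207, -0.17617058,  0.41544487],
       [-0.99975799, -0.01636036,  0.01470704, -0.27214446],
       [ 0.01159219,  0.17640292,  0.98424978,  0.96482925],
       [ 0.        ,  0.        ,  0.        ,  1.        ]])}
wrist {'vfov': 71.439944155275, 'cx': 315.8450809003266, 'cy': 240.8146877646315, 'T_tool_cam': array([[ 9.70469222e-04,  9.64683883e-01,  2.63408549e-01,
         7.27115086e-02],
       [ 9.99999472e-01, -8.47207996e-04, -5.81533179e-04,
         1.29069469e-04],
       [-3.37833856e-04,  2.63408975e-01, -9.64684196e-01,
        -1.67150962e-01],
       [ 0.00000000e+00,  0.00000000e+00,  0.00000000e+00,
         1.00000000e+00]])}
{'t': 0.15, 'q': array([ 1.07560552e+00,  1.30951373e-01,  1.48900077e+00, -1.56570145e-05,
        1.52300666e+00, -8.54092243e-02]), 'dq': array([ 0.00084858, -0.00303569, -0.00140992, -0.00200674, -0.0007204 ,
       -0.00088219]), 'joint_torque': array([ 9.17391226e-04, -5.60477757e+01, -4.92334735e+01,  7.68183265e-02,
        3.05425201e-02, -3.47375931e-05]), 'tool_pos': array([0.23883263, 0.54995357, 0.21786569]), 'orientation': array([-6.39111364e-01, -3.07551200e+00,  2.06293731e-03]), 'force': array([-1.06727095, -0.06287726, -0.4523064 ]), 'wrist_torque': array([-0.06168593, -0.00246078,  0.00866013]), 'gripper_force': 0.0, 'opening': 0.09266169641485247}
```

View pics/scene0.png

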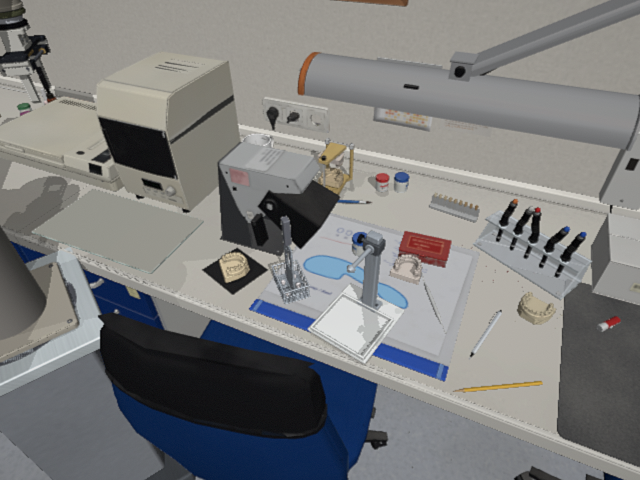

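View pics/top0.png

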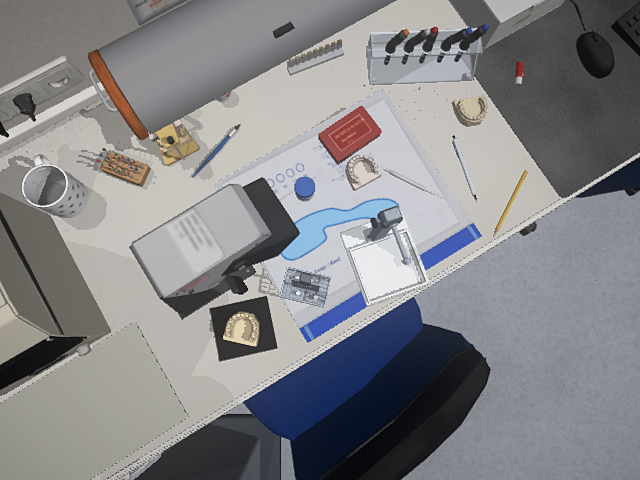

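The scene view shows the basket at about (290,270) and the stand post at (372,265). In the top view the basket is at (303,285) and the stand is around (385,260). A grey and black device stands close behind the basket. I'll zoom in next.

Run:
```python
import cv2,numpy as np
a=cv2.imread("pics/scene0.png")[215:365,230:430];b=cv2.imread("pics/top0.png")[185:335,240:440]
z=lambda i:cv2.resize(i,(800,600),interpolation=cv2.INTER_CUBIC)
cv2.imwrite("pics/sc.png",z(a));cv2.imwrite("pics/tc.png",z(b))
```

```text
(no output)
```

View pics/sc.png

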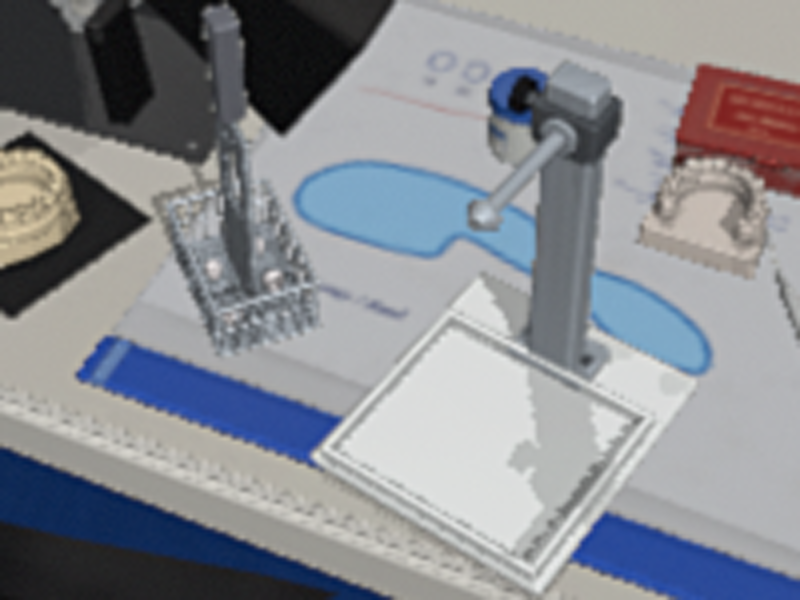

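View pics/tc.png

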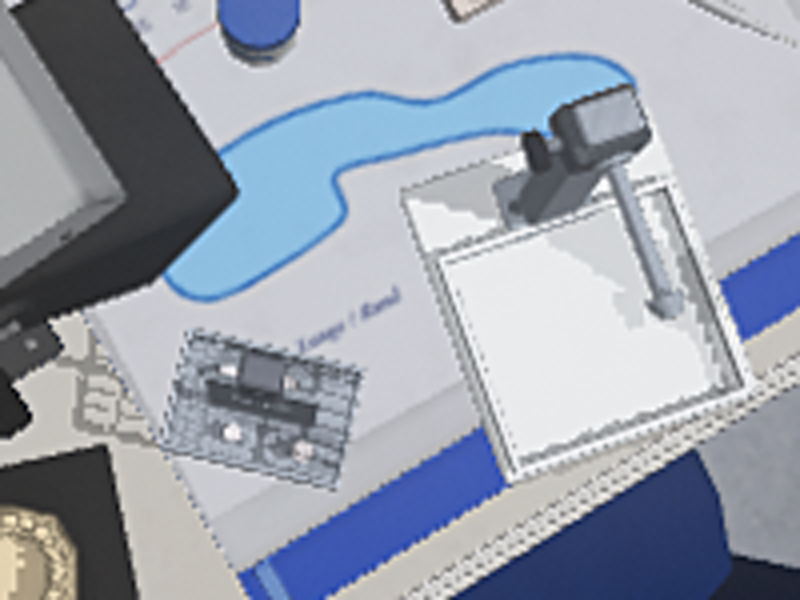

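The crops show the handle top at scene crop (222,15) and top crop (262,373), with the plate edge running from (208,390) to (315,415). The peg nose is at scene crop (480,218) and top crop (668,310), and the basket rim corners are clear. I'll compute positions from these.

Run:
```python
from h import *
s=snap("scene");t=snap("top")
S=lambda u,v:(230+u/4,215+v/4)
Tp=lambda u,v:(240+u/4,185+v/4)
pr=lambda n,x:print(n,np.round(x,4) if not isinstance(x,tuple) else (np.round(x[0],4),round(x[1],4)))
pr("handletop tri",tri(s,S(222,15),t,Tp(262,373)))
pr("handletop z184",onz(t,*Tp(262,373),.184))
pr("pegnose",tri(s,S(480,218),t,Tp(668,312)))
pr("nose z165",onz(t,*Tp(668,312),.165))
pr("posttop",[onz(t,*Tp(u,v),.193) for u,v in((570,110),(633,85),(650,125),(588,150))])
C=[onz(t,*Tp(u,v),.036) for u,v in((190,330),(363,370),(335,490),(163,448))]
pr("rim",C);C=np.array(C);pr("cent",C.mean(0));pr("sides",[np.linalg.norm(C[i]-C[i-1]) for i in range(4)])
d=C[1]-C[0]+C[2]-C[3];print("basket y-axis dir deg",np.degrees(np.arctan2(d[1],d[0])))
a,b=[onz(t,*Tp(u,v),.124) for u,v in((208,388),(318,412))];pr("plate",[a,b]);print(np.linalg.norm(a-b),np.degrees(np.arctan2(*(b-a)[[1,0]])))
D=[onz(t,*Tp(u,v),z) for u,v,z in((402,190,.0),(515,482,.015),(752,385,.015),(440,262,.015),(650,150,.0))]
pr("dish",D)
for i,j in((1,2),(3,1)):
  e=D[j]-D[i];print(np.linalg.norm(e),np.degrees(np.arctan2(e[1],e[0])))
# peg axis in top: base end to nose
a=onz(t,*Tp(618,170),.165);b=onz(t,*Tp(668,312),.165);e=b-a;pr("pegaxis",[a,b]);print(np.linalg.norm(e),np.degrees(np.arctan2(e[1],e[0])))
D=[onz(s,*S(u,v),z) for u,v,z in((315,455,.015),(537,590,.015),(695,378,.0),(482,275,.0))]
pr("dishS",D)
for i,j in((0,1),(3,0)):
  e=D[j]-D[i];print(np.linalg.norm(e),np.degrees(np.arctan2(e[1],e[0])))
# device front black
pr("device corner",[onz(t,*Tp(238,190),z) for z in (.1,.2)])
```

```text
handletop tri (array([ 0.4997, -0.2707,  0.1897]), np.float64(0.003))
handletop z184 [ 0.499  -0.2701  0.184 ]
pegnose (array([ 0.5231, -0.4313,  0.1737]), np.float64(0.0037))
nose z165 [ 0.5226 -0.4322  0.165 ]
posttop [[ 0.5991 -0.3922  0.193 ]
 [ 0.6088 -0.4174  0.193 ]
 [ 0.5926 -0.4233  0.193 ]
 [ 0.583  -0.3986  0.193 ]]
rim [[ 0.5353 -0.2368  0.036 ]
 [ 0.5154 -0.3161  0.036 ]
 [ 0.4609 -0.302   0.036 ]
 [ 0.4813 -0.224   0.036 ]]
cent [ 0.4982 -0.2697  0.036 ]
sides [0.0555 0.0817 0.0563 0.0807]
basket y-axis dir deg -104.37536754652518
plate [[ 0.4996 -0.2474  0.124 ]
 [ 0.4888 -0.2929  0.124 ]]
0.046708831515313715 -103.32405358045128
dish [[ 0.6065 -0.3389  0.    ]
 [ 0.4641 -0.3867  0.015 ]
 [ 0.5074 -0.5     0.015 ]
 [ 0.5684 -0.3549  0.015 ]
 [ 0.6244 -0.4605  0.    ]]
0.12133253207288207 -69.08933765406408
0.10908090661274246 -163.09790883407456
pegaxis [[ 0.5807 -0.4149  0.165 ]
 [ 0.5226 -0.4322  0.165 ]]
0.06058737468140912 -163.4544237768656
dishS [[ 0.4658 -0.3883  0.015 ]
 [ 0.5036 -0.5066  0.015 ]
 [ 0.6534 -0.4516  0.    ]
 [ 0.6113 -0.333   0.    ]]
0.124229618742252 -72.30952471487464
0.15629594349230327 -159.18926835073776
device corner [[ 0.5879 -0.2607  0.1   ]
 [ 0.568  -0.262   0.2   ]]
```

Run:
```python
from h import *
s=snap("scene");t=snap("top")
print("ovenbase",[np.round(onz(s,u,v,0)[:2],3) for u,v in((107,172),(187,211),(240,170))])
b=onz(s,187,211,0)
for z in(.2,.25,.3,.35,.4):print(z,np.round(proj(s,[*b[:2],z])))
for p in((300,235),(277,178),(237,184),(190,313),(132,246)):
  print(p,[(z,np.round(onz(t,*p,z)[:2],3),np.round(proj(s,onz(t,*p,z)))) for z in(.05,.1,.15,.2,.25)])
print("mat",[np.round(onz(t,u,v,0)[:2],3) for u,v in((190,413),(135,323))])
p=read_state()
print("handle seen from", R.from_rotvec(p["orientation"]).as_matrix().round(3))
```

```text
ovenbase [array([0.312, 0.448]), array([0.429, 0.123]), array([0.634, 0.218])]
0.2 [168. 142.]
0.25 [163. 122.]
0.3 [157. 100.]
0.35 [151.  77.]
0.4 [144.  52.]
(300, 235) [(0.05, array([ 0.593, -0.261]), array([324., 252.])), (0.1, array([ 0.583, -0.261]), array([320., 236.])), (0.15, array([ 0.574, -0.262]), array([316., 219.])), (0.2, array([ 0.564, -0.263]), array([311., 200.])), (0.25, array([ 0.554, -0.263]), array([306., 179.]))]
(277, 178) [(0.05, array([ 0.703, -0.219]), array([352., 223.])), (0.1, array([ 0.687, -0.222]), array([347., 209.])), (0.15, array([ 0.671, -0.225]), array([343., 193.])), (0.2, array([ 0.656, -0.228]), array([338., 176.])), (0.25, array([ 0.64 , -0.231]), array([333., 157.]))]
(237, 184) [(0.05, array([ 0.692, -0.145]), array([329., 209.])), (0.1, array([ 0.677, -0.152]), array([325., 195.])), (0.15, array([ 0.662, -0.159]), array([321., 181.])), (0.2, array([ 0.647, -0.166]), array([317., 164.])), (0.25, array([ 0.632, -0.172]), array([312., 147.]))]
(190, 313) [(0.05, array([ 0.455, -0.063]), array([224., 229.])), (0.1, array([ 0.453, -0.074]), array([222., 214.])), (0.15, array([ 0.45 , -0.086]), array([220., 199.])), (0.2, array([ 0.448, -0.097]), array([217., 182.])), (0.25, array([ 0.446, -0.109]), array([214., 163.]))]
(132, 246) [(0.05, array([0.578, 0.045]), array([249., 189.])), (0.1, array([0.569, 0.028]), array([247., 177.])), (0.15, array([0.56 , 0.011]), array([244., 163.])), (0.2, array([ 0.551, -0.007]), array([242., 148.])), (0.25, array([ 0.542, -0.024]), array([238., 132.]))]
mat [array([ 0.277, -0.056]), array([0.44 , 0.051])]
handle seen from [[-0.917  0.398 -0.   ]
 [ 0.398  0.917 -0.   ]
 [ 0.    -0.    -1.   ]]
```

View pics/wrist0.png

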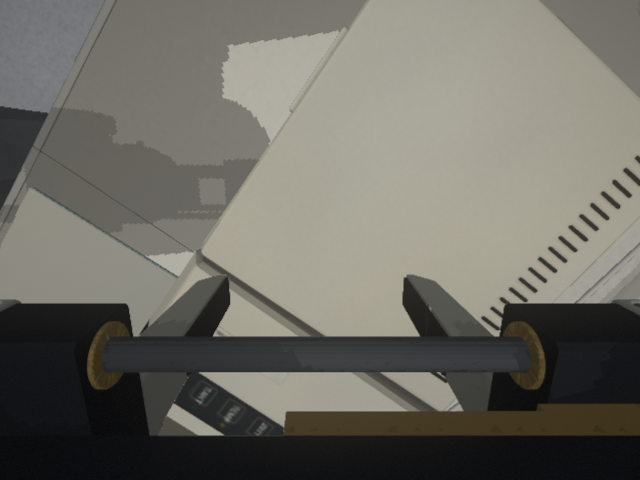

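The wrist view shows only a low beige machine under the tool and the open fingers at (228,285) and (405,275). The route therefore goes up and over the oven, which is about 0.25 m high.

I'll grip across the basket's x axis, because that keeps the gripper's body clear of the tall grey device.

Request:
play_rows:
  targets: [0, 0, -4, 0, 0, 0, -8, 0, 0, 0, -12, 0, 0, 0, -16, 0, 0, 0, -18, 0, -2.6, -3, -18, 0, -5.2, -6, -18, 0, -7.8, -9, -18, 0]
  grip: 5

```text
t: 1.02
tool_pos: [0.2748, 0.4359, 0.3986]
orientation: [0.637, 3.076, 0.0]
force: [0.5, -0.9, -0.3]
opening: 0.0506
gripper_force: 0.0
```

Request:
play_rows:
  targets: [-2.6, -3, 0, 0, -5.2, -6, 0, 0, -7.8, -9, 0, 0, -10.4, -12, 0, 0, -13, -15, 0, 0, -15.6, -18, 0, 0, -18.2, -21, 0, 0, -20.8, -24, 0, 0]

```text
t: 1.68
tool_pos: [0.3699, 0.1319, 0.3989]
orientation: [0.638, 3.075, 0.001]
force: [0.8, 0.2, -0.3]
opening: 0.0499
gripper_force: 0.0
```

Request:
play_rows:
  targets: [-2.6, -3, 0, 7, -5.2, -6, 0, 14, -7.8, -9, 0, 21, -10.4, -12, 0, 28, -13, -15, 0, 35, -15.6, -18, 0, 42, -18.2, -21, 0, 49, -20.8, -24, 0, 56]

```text
t: 2.35
tool_pos: [0.4651, -0.1715, 0.3988]
orientation: [2.016, 2.409, 0.0]
force: [1.0, 0.9, 0.7]
opening: 0.0501
gripper_force: 0.0
```

Request:
play_rows:
  targets: [-3, 0.5, 1, 7, -6, 1, 2, 14, -9, 1.4, 4, 21, -10.3, 1.4, 6, 25, -10.3, 1.4, 6, 25, -10.3, 1.4, 6, 25]

```text
t: 2.85
tool_pos: [0.4968, -0.268, 0.337]
orientation: [-2.48, -1.922, 0.002]
force: [-0.2, 0.2, 1.4]
opening: 0.0502
gripper_force: 0.0
```

Run:
```python
from h import *
w=snap("wrist","w1.png");s=read_state();print(s["tool_pos"],R.from_rotvec(s["orientation"]).as_matrix().round(3).tolist(),s["force"])
for p in([.499,-.270,.184],[.498,-.27,.036]):print(np.round(proj(w,p)))
```

```text
[ 0.49737269 -0.26757195  0.33888331] [[0.248, 0.969, -0.001], [0.969, -0.248, 0.001], [0.001, -0.001, -1.0]] [ 0.55822988 -0.27529122  0.22722416]
[319. 228.]
[317. 205.]
```

View pics/w1.png

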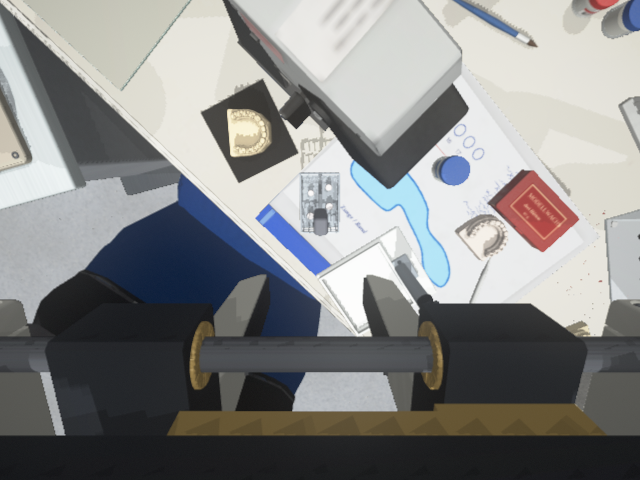

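The wrist view shows the basket square to the image, with its rim from (301,172) to (338,233). The handle top is near (320,228), and I predicted (319,228). The device is clear of the fingers, so I'll descend and grip.

Request:
play_rows:
  targets: [0, 0, 3.5, 0, -0.1, 0.1, 7, 0, -0.2, 0.2, 10.5, 0, -0.2, 0.2, 13.5, 0, -0.2, 0.2, 16, 0, -0.2, 0.2, 18, 0, -0.2, 0.2, 19.4, 0, -0.2, 0.2, 19.4, 0]

```text
t: 3.57
tool_pos: [0.4983, -0.2685, 0.1431]
orientation: [-2.478, -1.926, 0.001]
force: [-0.2, 1.2, 0.0]
opening: 0.05
gripper_force: 0.0
```

Request:
play_rows:
  targets: [0, 0, 0, 0, 0, 0, 0, 0, 0, 0, 0, 0, 0, 0, 0, 0, 0, 0, 0, 0, 0, 0, 0, 0]
  grip: 0.8
  grip_force: 25

```text
t: 4.07
tool_pos: [0.4994, -0.2707, 0.1454]
orientation: [2.483, 1.923, 0.001]
force: [1.3, -0.8, -0.4]
opening: 0.0142
gripper_force: 0.4
```

Request:
play_rows:
  targets: [0, 0, 0, 0, 0, 0, 0, 0, 0, 0, 0, 0]

```text
t: 4.32
tool_pos: [0.4993, -0.2707, 0.1453]
orientation: [2.483, 1.923, 0.0]
force: [-1.1, -0.8, 5.9]
opening: 0.0139
gripper_force: 25.0
```

Request:
play_rows:
  targets: [0, 0, -0.5, 0, 0, 0, -1.5, 0, 0, 0, -3, 0, 0, 0, -5, 0, 0, 0, -7, 0, 0, 0, -8.3, 0, 0, 0, -8.8, 0, 0, 0, -8.8, 0]

```text
t: 4.98
tool_pos: [0.4997, -0.2709, 0.2343]
orientation: [2.482, 1.922, 0.001]
force: [-0.1, -0.4, -3.1]
opening: 0.0139
gripper_force: 25.0
```

Request:
play_rows:
  targets: [-1, 0.2, 0, -3, -3.5, 0.6, 0, -7, -6.5, 1.1, 0, -12, -9.5, 1.6, 0, -18, -12.5, 2.1, 0, -24, -15, 2.6, 0, -29, -16.5, 2.9, 0, -32, -17.1, 2.9, 0, -32.4]

```text
t: 5.65
tool_pos: [0.4829, -0.445, 0.23]
orientation: [-1.846, -2.538, 0.0]
force: [-0.3, 0.6, -3.8]
opening: 0.0136
gripper_force: 25.0
```

Request:
play_rows:
  targets: [0, 0, 0, 0, 0, 0, 0, 0, 0, 0, 0, 0, 0, 0, 0, 0]

```text
t: 5.98
tool_pos: [0.4848, -0.442, 0.2326]
orientation: [-1.848, -2.54, -0.001]
force: [-0.3, -0.5, -3.5]
opening: 0.0137
gripper_force: 25.0
```

Run:
```python
from h import *
st=read_state();print(st["tool_pos"],R.from_rotvec(st["orientation"]).as_matrix().round(3).tolist(),st["force"],st["gripper_force"])
w=snap("wrist");s=snap("scene");t=snap("top")
for n,c in(("w",w),("s",s),("t",t)):
  for p in([.523,-.4315,.168],[.588,-.411,.168]):print(n,np.round(proj(c,p)))
def crop(c,f):
  u,v=proj(c,[.53,-.43,.168]);u=int(np.clip(u-50,0,540));v=int(np.clip(v-37,0,405));print(u,v)
  return cv2.resize(c["im"][v:v+75,u:u+100,::-1],(400,300),interpolation=cv2.INTER_CUBIC)
a=np.vstack([np.hstack([crop(s,4),crop(t,4)]),np.hstack([crop(w,4),cv2.resize(w["im"][:,:,::-1],(400,300))])])
cv2.imwrite("pics/m1.png",a)
```

```text
[ 0.4847648  -0.44197755  0.23261792] [[-0.308, 0.951, -0.0], [0.951, 0.308, 0.0], [0.0, 0.0, -1.0]] [-0.34559968 -0.47686405 -3.51169527] 24.999490678310394
w [370. 256.]
w [463. 257.]
s [349. 272.]
s [371. 250.]
t [407. 262.]
t [392. 223.]
301 232
355 221
329 220
```

View pics/m1.png

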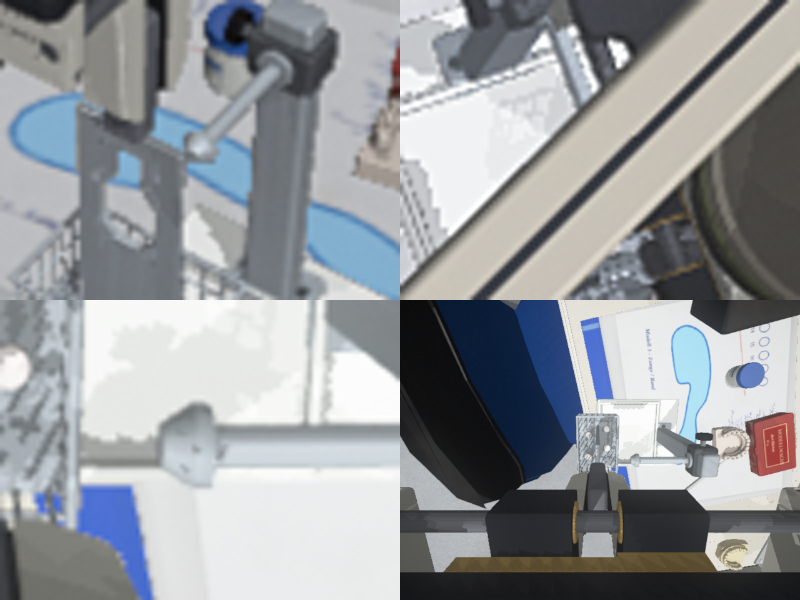

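The scene crop shows the keyhole plate with corners at (80,105) and (187,152), facing the peg nose at (200,148). In the wrist crop the peg lies level in the image, with its neck centred at v≈445, so the plate's yaw is aligned. I'll take the bias from the plate's known points.

Run:
```python
from h import *
st=read_state();M=R.from_rotvec(st["orientation"]).as_matrix();P=st["tool_pos"]
s=snap("scene");w=snap("wrist")
B=lambda bx,by,z:P+M@np.array([by,bx,-(z-.145)])   # tool x ~ basket +-y, tool y ~ basket x
S=lambda u,v:np.array((301+u/4,232+v/4))
for n,p,o in(("cornL",B(0,.025,.124),(80,105)),("cornR",B(0,-.025,.124),(187,152)),("slottop",B(0,0,.112),(128,152)),("holecen",B(0,0,.0765),(128,212))):
  print(n,np.round(proj(s,p),1),S(*o))
# peg nose / neck: wrist+scene
W=lambda u,v:(329+u/4,220+(v-300)/4)
loc=lambda p:np.round(1e3*(M.T@(p-P)),1)
for n,a,b in(("headback",(213,446),(213,140)),("nose",(160,449),(195,152))):
  x,g=tri(w,W(*a),s,S(*b));print(n,np.round(x,4),round(g,4),"tool mm",loc(x))
for u in(230,390):
  for z in(.162,.168,.174):print(u,z,loc(onz(w,*W(u,445.5),z)))
```

```text
cornL [321.5 260.2] [321.   258.25]
cornR [348.1 273.5] [347.75 270.  ]
slottop [334.5 272.2] [333. 270.]
holecen [334.4 287.8] [333. 285.]
headback [ 0.5331 -0.4298  0.1716] 0.0046 tool mm [-2.8 49.9 61.3]
nose [ 0.5226 -0.4323  0.1735] 0.0024 tool mm [-2.  39.2 59.4]
230 0.162 [-4.2 53.2 71. ]
230 0.168 [-2.3 51.9 65. ]
230 0.174 [-0.4 50.5 59. ]
390 0.162 [-4.2 83.2 71. ]
390 0.168 [-2.3 81.1 65. ]
390 0.174 [-0.4 79.  59. ]
```

Request:
play_rows:
  targets: [-0.1, 0, -0.2, 0, -0.2, 0, -0.3, 0, -0.2, 0.6, -0.3, 0, -0.2, 1.2, -0.3, 0, -0.2, 1.8, -0.3, 0, -0.2, 2.4, -0.3, 0, -0.2, 3, -0.3, 0, -0.2, 3, -0.3, 0]

```text
t: 6.9
tool_pos: [0.5149, -0.4351, 0.2354]
orientation: [-1.847, -2.541, -0.001]
force: [-0.1, -0.1, -2.8]
opening: 0.0136
gripper_force: 25.0
```

Request:
play_rows:
  targets: [0, 0.4, 0, 0, 0, 0.8, 0, 0, 0, 1.2, 0, 0, 0, 1.6, 0, 0, 0, 2, 0, 0, 0, 2.4, 0, 0, 0, 2.4, 0, 0, 0, 2.4, 0, 0]

```text
t: 7.57
tool_pos: [0.5366, -0.4284, 0.2356]
orientation: [-1.848, -2.541, 0.0]
force: [0.3, -0.2, -3.6]
opening: 0.0137
gripper_force: 25.0
```

Run:
```python
from h import *
st=read_state();M=R.from_rotvec(st["orientation"]).as_matrix();P=st["tool_pos"];print(P,M.T@st["force"],st["wrist_torque"],st["gripper_force"])
s=snap("scene");w=snap("wrist")
B=lambda bx,by,z:P+M@np.array([by,bx,-(z-.145)])
u,v=map(int,proj(s,B(0,0,.09)));u-=40;v-=35;print("s",u,v)
a=cv2.resize(s["im"][v:v+60,u:u+80,::-1],(800,600),interpolation=cv2.INTER_CUBIC)
cv2.imwrite("pics/m2.png",a)
for n,p in(("cornL",B(0,.025,.124)),("cornR",B(0,-.025,.124)),("slottop",B(0,0,.112)),("holecen",B(0,0,.0765))):
  print(n,np.round((proj(s,p)-np.array([u,v]))*10))
```

```text
[ 0.53657001 -0.42840796  0.23557322] [-0.29826559  0.19330915  3.58951546] [-0.05241497  0.06403868  0.03939962] 24.999491572380066
s 314 227
cornL [282. 142.]
cornR [544. 263.]
slottop [408. 257.]
holecen [400. 412.]
```

View pics/m2.png

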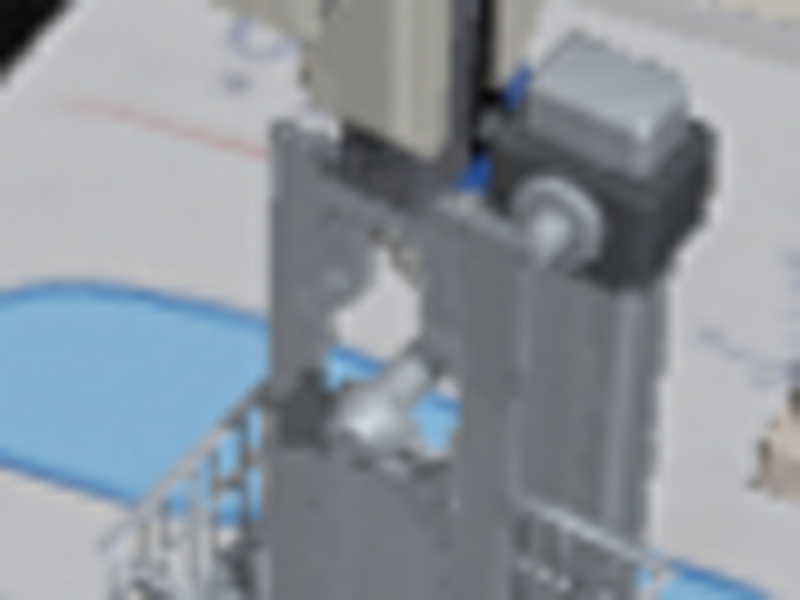

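The scene crop shows the head through the big hole, with the nose near (355,422) and the neck running up and to the right. There is no contact force. The peg axis at the plate lies about 1 mm to the -x side of the hole's midline, so I'll shift slightly, move in further, then lower while watching the force.

Request:
play_rows:
  targets: [-0.1, 0.3, 0, 0, -0.1, 0.6, 0, 0, -0.1, 0.9, 0, 0, -0.1, 1.1, 0, 0, -0.1, 1.1, 0.3, 0, -0.1, 1.1, 0.6, 0, -0.1, 1.1, 0.8, 0, -0.1, 1.1, 0.8, 0]

```text
t: 8.33
tool_pos: [0.5467, -0.4258, 0.2264]
orientation: [-1.847, -2.539, -0.0]
force: [-0.7, 0.2, -3.9]
opening: 0.014
gripper_force: 25.0
```

Request:
play_rows:
  targets: [0, 0, 0.15, 0, 0, 0, 0.3, 0, 0, 0, 0.45, 0, 0, 0, 0.6, 0, 0, 0, 0.6, 0, 0, 0, 0.6, 0]

```text
t: 8.83
tool_pos: [0.547, -0.4261, 0.2215]
orientation: [-1.848, -2.54, -0.0]
force: [-0.7, -0.0, -3.4]
opening: 0.0138
gripper_force: 25.0
```

```bash
cat > st.py <<'E'
from h import *
st=read_state();M=R.from_rotvec(st["orientation"]).as_matrix();print(round(st["t"],2),st["tool_pos"].round(4),"Ftool",(M.T@st["force"]).round(2),"Ttool",(M.T@st["wrist_torque"]).round(3),round(st["gripper_force"],1))
E
python3 st.py
```

```text
8.83 [ 0.547  -0.4261  0.2215] Ftool [ 0.18 -0.7   3.36] Ttool [ 0.085 -0.078  0.   ] 25.0
```

Request:
play_rows:
  targets: [0, 0, 0.1, 0, 0, 0, 0.2, 0, 0, 0, 0.3, 0, 0, 0, 0.4, 0, 0, 0, 0.4, 0]

```text
t: 9.25
tool_pos: [0.547, -0.426, 0.2173]
orientation: [-1.848, -2.54, -0.0]
force: [-0.3, 0.0, -3.2]
opening: 0.0142
gripper_force: 25.0
```

```bash
python3 st.py
```

```text
9.25 [ 0.547  -0.426   0.2173] Ftool [ 0.13 -0.25  3.22] Ttool [ 0.098 -0.029 -0.007] 25.0
```

Request:
play_rows:
  targets: [0, 0, 0.1, 0, 0, 0, 0.2, 0, 0, 0, 0.3, 0, 0, 0, 0.3, 0]

```text
t: 9.58
tool_pos: [0.547, -0.426, 0.2143]
orientation: [-1.848, -2.54, -0.0]
force: [-0.2, -0.3, -2.8]
opening: 0.0138
gripper_force: 25.0
```

```bash
python3 st.py
```

```text
9.58 [ 0.547  -0.426   0.2143] Ftool [-0.24 -0.32  2.85] Ttool [ 0.043 -0.075 -0.037] 25.0
```

Request:
play_rows:
  targets: [0, 0, 0.1, 0, 0, 0, 0.2, 0, 0, 0, 0.3, 0, 0, 0, 0.3, 0]

```text
t: 9.92
tool_pos: [0.547, -0.4261, 0.2113]
orientation: [-1.848, -2.54, -0.0]
force: [-0.1, 0.2, -4.1]
opening: 0.0138
gripper_force: 25.0
```

```bash
python3 st.py
```

```text
9.92 [ 0.547  -0.4261  0.2113] Ftool [ 0.19 -0.07  4.05] Ttool [ 0.047 -0.01  -0.045] 25.0
```

Request:
play_rows:
  targets: [0, 0, 0.1, 0, 0, 0, 0.2, 0, 0, 0, 0.2, 0, 0, 0, 0.2, 0]

```text
t: 10.25
tool_pos: [0.5471, -0.4261, 0.2095]
orientation: [-1.848, -2.54, -0.0]
force: [0.1, -0.4, -4.0]
opening: 0.014
gripper_force: 25.0
```

```bash
python3 st.py
```

```text
10.25 [ 0.5471 -0.4261  0.2095] Ftool [-0.43 -0.06  3.99] Ttool [ 0.034 -0.071  0.002] 25.0
```

Request:
play_rows:
  targets: [0, 0, 0.05, 0, 0, 0, 0.1, 0, 0, 0, 0.15, 0, 0, 0, 0.15, 0]

```text
t: 10.58
tool_pos: [0.5471, -0.4261, 0.208]
orientation: [-1.848, -2.54, -0.0]
force: [-0.3, 0.5, -4.1]
opening: 0.0141
gripper_force: 25.0
```

Request:
play_rows:
  targets: [0, 0, 0.05, 0, 0, 0, 0.1, 0, 0, 0, 0.1, 0]

```text
t: 10.83
tool_pos: [0.5471, -0.4261, 0.207]
orientation: [-1.848, -2.54, -0.0]
force: [-0.1, 0.9, -3.8]
opening: 0.0142
gripper_force: 25.0
```

```bash
python3 st.py
```

```text
10.83 [ 0.5471 -0.4261  0.207 ] Ftool [0.87 0.18 3.75] Ttool [ 0.026 -0.024  0.072] 25.0
```

Request:
play_rows:
  targets: [0, 0, 0.05, 0, 0, 0, 0.1, 0, 0, 0, 0.1, 0]

```text
t: 11.08
tool_pos: [0.5471, -0.4261, 0.206]
orientation: [-1.848, -2.54, -0.0]
force: [-0.0, 0.2, -3.8]
opening: 0.0136
gripper_force: 25.0
```

```bash
python3 st.py
```

```text
11.08 [ 0.5471 -0.4261  0.206 ] Ftool [0.24 0.03 3.78] Ttool [ 0.104 -0.001 -0.046] 25.0
```

Request:
play_rows:
  targets: [0, 0, 0.05, 0, 0, 0, 0.1, 0, 0, 0, 0.1, 0]

```text
t: 11.33
tool_pos: [0.5471, -0.4261, 0.205]
orientation: [-1.848, -2.54, -0.0]
force: [0.5, -0.3, -3.6]
opening: 0.0139
gripper_force: 25.0
```

```bash
python3 st.py
```

```text
11.33 [ 0.5471 -0.4261  0.205 ] Ftool [-0.44  0.33  3.64] Ttool [ 0.101 -0.09  -0.027] 25.0
```

Request:
play_rows:
  targets: [0, 0, 0.05, 0, 0, 0, 0.1, 0, 0, 0, 0.1, 0]

```text
t: 11.58
tool_pos: [0.5472, -0.4262, 0.2046]
orientation: [1.848, 2.54, -0.0]
force: [-0.8, 0.7, -1.6]
opening: 0.0136
gripper_force: 25.0
```

Request:
play_rows:
  targets: [0, 0, 0.05, 0, 0, 0, 0.1, 0, 0, 0, 0.1, 0]

```text
t: 11.83
tool_pos: [0.5473, -0.4263, 0.2042]
orientation: [1.848, 2.54, -0.0]
force: [-1.9, 2.0, 4.7]
opening: 0.0137
gripper_force: 25.0
```

```bash
python3 st.py
```

```text
11.83 [ 0.5473 -0.4263  0.2042] Ftool [ 2.48 -1.17 -4.72] Ttool [0.375 0.518 0.022] 25.0
```

Contact came at TCP z≈0.2045, which puts the peg at about 0.1675 m. That agrees with the cameras, so the peg is home. The pull is now about 4.7 N, so I'll ease the slight side force and hold.

Request:
play_rows:
  targets: [0.03, 0, 0, 0, 0.05, 0, 0, 0, 0.05, 0, 0, 0, 0.05, 0, 0, 0]

```text
t: 12.17
tool_pos: [0.5472, -0.4262, 0.2042]
orientation: [1.848, 2.539, -0.001]
force: [-2.1, 0.6, 4.9]
opening: 0.0137
gripper_force: 25.0
```

```bash
python3 st.py
```

```text
12.17 [ 0.5472 -0.4262  0.2042] Ftool [ 1.19 -1.85 -4.91] Ttool [ 0.48   0.186 -0.05 ] 25.0
```

Request:
play_rows:
  targets: [0.03, 0, 0, 0, 0.03, 0, 0, 0, 0.03, 0, 0, 0, 0.03, 0, 0, 0, 0.03, 0, 0, 0, 0.03, 0, 0, 0, 0.03, 0, 0, 0, 0.03, 0, 0, 0]

```text
t: 12.83
tool_pos: [0.5472, -0.426, 0.2042]
orientation: [1.847, 2.539, -0.001]
force: [-0.1, -0.6, 6.3]
opening: 0.0139
gripper_force: 25.0
```

Request:
play_rows:
  targets: [0, 0, 0, 0, 0, 0, 0, 0, 0, 0, 0, 0, 0, 0, 0, 0, 0, 0, 0, 0, 0, 0, 0, 0, 0, 0, 0, 0, 0, 0, 0, 0]

```text
t: 13.5
tool_pos: [0.5472, -0.426, 0.2042]
orientation: [1.847, 2.539, -0.001]
force: [-1.2, -1.0, 4.8]
opening: 0.0138
gripper_force: 25.0
```

```bash
python3 st.py
python3 - <<'E'
from h import *
s=snap("scene");P=read_state()["tool_pos"]
u,v=map(int,proj(s,P-[0,0,.04]));u-=50;v-=40;a=s["im"][v:v+90,u:u+120,::-1]
cv2.imwrite("pics/m3.png",cv2.resize(a,(800,600),interpolation=cv2.INTER_CUBIC))
E
```

```text
13.5 [ 0.5472 -0.426   0.2042] Ftool [-0.56 -1.42 -4.83] Ttool [ 0.383  0.029 -0.03 ] 25.0
```

View pics/m3.png

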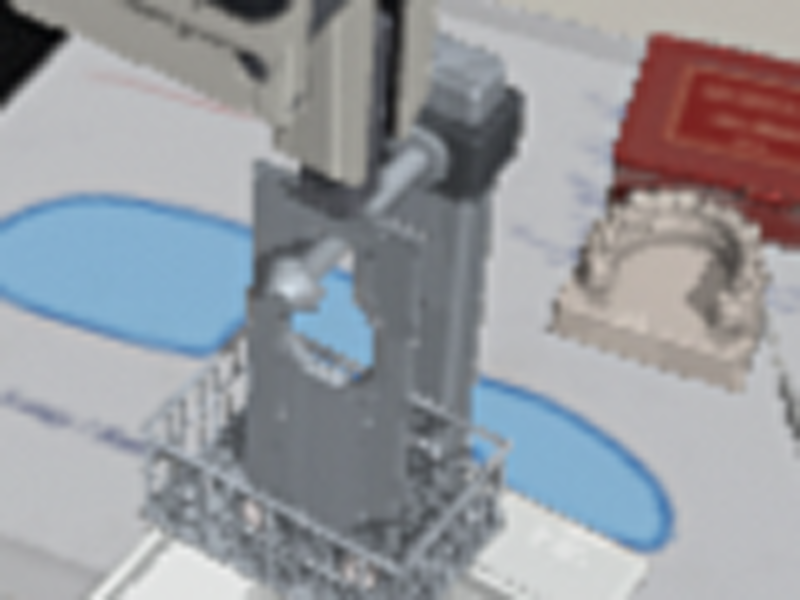

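The crop shows the neck at the top of the slot near (335,245), the head in front at (295,285), and the basket upright. The pull held at about 5 N for over a second. I'll unload the handle, then open just enough and withdraw straight up.

Request:
play_rows:
  targets: [0, 0, -0.03, 0, 0, 0, -0.06, 0, 0, 0, -0.08, 0, 0, 0, -0.08, 0, 0, 0, -0.08, 0]

```text
t: 13.97
tool_pos: [0.5471, -0.4258, 0.2043]
orientation: [1.848, 2.539, -0.001]
force: [0.4, -3.1, 3.7]
opening: 0.0135
gripper_force: 25.0
```

Request:
play_rows:
  targets: [0, 0, 0, 0, 0, 0, 0, 0, 0, 0, 0, 0, 0, 0, 0, 0, 0, 0, 0, 0, 0, 0, 0, 0]
  grip: 3.4

```text
t: 14.47
tool_pos: [0.5469, -0.4252, 0.2036]
orientation: [-1.848, -2.54, -0.0]
force: [-0.3, -0.4, 0.3]
opening: 0.0338
gripper_force: 0.0
```

Request:
play_rows:
  targets: [0, 0, -0.3, 0, 0, 0, -1, 0, 0, 0, -2, 0, 0, 0, -3.5, 0, 0, 0, -5.5, 0, 0, 0, -8, 0, 0, 0, -11, 0, 0, 0, -14, 0]

```text
t: 15.13
tool_pos: [0.5467, -0.4251, 0.3462]
orientation: [1.848, 2.54, -0.0]
force: [1.2, 0.4, 1.0]
opening: 0.0342
gripper_force: 0.0
```

Request:
play_rows:
  targets: [0, 0, 0, 0, 0, 0, 0, 0, 0, 0, 0, 0, 0, 0, 0, 0, 0, 0, 0, 0, 0, 0, 0, 0, 0, 0, 0, 0, 0, 0, 0, 0]

```text
t: 15.8
tool_pos: [0.5468, -0.4252, 0.3433]
orientation: [-1.848, -2.54, -0.0]
force: [-0.7, -0.6, 0.5]
opening: 0.0342
gripper_force: 0.0
```

```bash
python3 st.py
python3 - <<'E'
from h import *
s=snap("scene");a=s["im"][200:350,230:430,::-1]
t=snap("scene");print(np.abs(s["im"][200:350,230:430].astype(int)-t["im"][200:350,230:430]).max())
cv2.imwrite("pics/m4.png",cv2.resize(a,(800,600),interpolation=cv2.INTER_CUBIC))
E
```

```text
15.8 [ 0.5468 -0.4252  0.3433] Ftool [-0.3  -0.86 -0.52] Ttool [ 0.025 -0.03  -0.021] 0.0
13
```

View pics/m4.png

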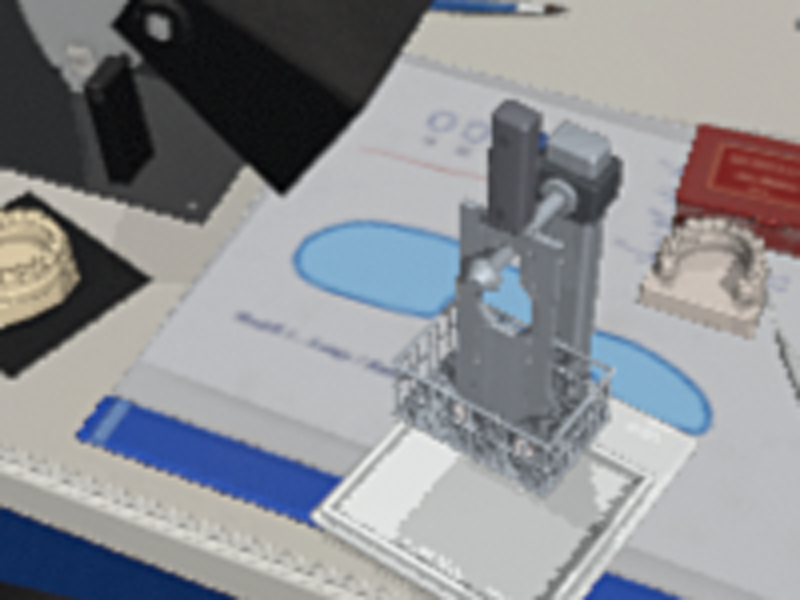

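The basket hangs upright on the peg, with the head in front of the plate at (485,272). The gripper is clear and nothing else has moved.

```bash
python3 -c "
from plant import workorder
print(workorder.close_job())"
```

```text
the job is handed in; nothing more can be done
None
```

The basket hangs upright and still with the peg at the top of the slot; it held a pull of about 5 N for over a second before I let go, and the job was handed in at about 16 s (no verdict was shown).

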